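Set the bench magnifier over the compressor unit

ROBOT

A 6-joint arm with a two-finger parallel gripper is mounted at the origin on the work surface. World frame = base frame: x ahead of the robot, y to its left, z up, the work surface at z = 0. Lengths are in mm, angles in rad, forces in N, time in s.
With the tool pointing down it reaches from about 350 to 875 mm from the base axis. Payload 4.2 kg.
Tool frame: the origin (TCP) lies midway between the tips of the shut fingers; the grasp point (between the pads) lies 19 mm behind it; z points along the fingers, y is the line along which they close (so a half turn about z gives the same grasp; the last joint's range is limited). The gripper opens to 85 mm and grips with 20 to 120 N. Pads are 22 mm wide; open, the fingers measure 114 mm over their backs; the gripper's body (76 mm by 85 mm) begins 54 mm behind the grasp point. The pads swing forward as they close: fully open they stand 13 mm farther back than shut.
Start: joints at [-0.978, 0.385, 0.008, 0, -1.194, -0.259], TCP at [204.787, -590.476, 231.312] pointing down, gripper open.
Joint ranges: [-3.14, 3.14], [-1.21, 2.06], [-1.07, 1.41], [-3.16, 2.05], [-2.99, -0.16], [-3.1, 3.1]. Speed limits (rad/s): [2.79, 2.79, 3.14, 3.14, 3.14, 3.14].

INTERFACE

Orientations are given as a unit quaternion [x, y, z, w].
In Python, from bench import arm gives the robot as it stands. The module is installed in compiled form; this text tells all that it offers.
- The arm moves only by the shell command python3 -m handwheel 'ROWS' [OPENING]. ROWS is JSON, a list of rows, each an object of numbers: "x", "y", "z": the shift along the world's x, y, z each as a share of 20 cm, from -1 to 1; "ax", "ay", "az": the turn, a rotation vector about the world's x, y, z each as a share of 90 degrees, from -1 to 1. In form: [{"x": .., "y": .., "z": .., "ax": .., "ay": .., "az": ..}, ...]. A call has exactly 8 rows; each row shifts and turns the commanded pose from where the row before left it; what a row does not reach is not made up. A row lasts 1/10 s, in which the tool goes at most 50 mm and 8.59 degrees, less where a joint would pass 70% of its speed; a pose out of reach is approached as far as the arm can. A call with a number of a shift or a turn outside -1 to 1 is refused whole. A call with a gripper value outside its range is refused whole. OPENING is the opening, from -1 (shut) to 1 (fully open), set as the call begins (- or left out, the last holds). The fingers move at their own pace and stop on an object; the grip force is fixed at half the most. Time passes only in rows, so rows that do not move let the fingers close, or fill a call up. It gives the time, the measured TCP pose, the force, the opening and the grip force at its end, in the units of the state.
- arm.read_state(): the state, without advancing time (a new reading comes with each control period).
- arm.get_image(name): name is "scene" or "top" or "wrist"; returns the picture (420x560x3 uint8, red, green, blue); there is no depth.
- arm.camera_params(name): a dict with "K" (3x3 intrinsics, pixels), "position" and "orientation" of the camera in the world. Camera axes: x right, y down, z forward; pixel columns grow to the right and rows downward; lengths in mm; the calibration is good to about 2 mm. A picture is of the moment at which its call begins: read the wrist's pose just before it. camera_params takes no time and is no camera call; for the wrist camera it gives the pose at the moment of the call.
- arm.job_done(): hands the job in; it is judged then, once.
The state is a dict: "clock": time; "joints": joint angles; "joint_vel": joint speeds; "joint_efforts": joint torques, N m; "position": TCP position; "ee_rot": TCP orientation; "contact_force": force on the tool from outside, world axes, zero at the start; "wrist_torque": the same for the moment, N m; "gripper_width": finger opening in mm; "grasp_force": force on a finger pad.
Only numpy, scipy, OpenCV 4.12 (cv2) and the standard library are available. Lean on these libraries where they do the work, as an engineer would, in place of code of your own. Each camera call takes 0.05 s, during which the arm holds its last target. There are 200 camera calls.

TASK

The white compressor unit is next for inspection: swing the bench magnifier so that its lens is centred over the unit seen from above, set the lens level, and let go so that it stays there. Leave the unit and everything else on the bench where it is.

Things in the scene. Friction and masses are not known exactly. Their poses are not given: they have to be found in the camera images.
- tilt_pivot (a point): Centre of the grey fork at the end of the boom, 185 mm above the bench, where the lens head tilts. The boom, a level white tube 18 mm thick, leads 190 mm along this point's level x axis to the vertical post (24 mm thick, on a fixed white foot 160 mm across) at the far side, about which it swings about 1 rad each way. Friction holds it: about 1.5 N sideways at the handle moves it.
- lens_head: The tilting lens head: lens ring and handle in one plane. Its origin is at the tilt pivot, its -x axis points through the lens to the handle bar, its y axis is the tilt axis, its z axis is square to the glass (up when level). It starts with the handle raised by 0.4 to 0.8 rad; range 0.5 below level to 1.2 above, no stop at level. Friction holds it: 2 to 4 N up or down at the handle moves it.
- lens_centre (a point): Centre of the round lens: glass in a white ring, 140 mm across and 16 mm thick. It lies 75 mm outward from the tilt pivot (with the lens level: 265 mm from the post axis, 185 mm above the bench). Its z axis is square to the glass and points up when the lens is level.
- handle_bar (a point): Middle of the black round handle bar, 18 mm thick, 76 mm long, at the lens head's outer end, 205 mm from the tilt pivot in the plane of the lens, parallel to the tilt axis (its y axis). A 12 mm wire bail joins its ends to the ring. Bar and ring are 55 mm apart, so it can be pinched from above, one finger each side; it may turn in the fingers.
- compressor_top (a point): Centre of the top, 80 mm above the bench, of the compressor unit: a loose white housing with rounded edges, 130 x 100 x 80 mm, narrower at the top, with a grey disc and four grey vent slots on top, nozzle and switch on its robot side. It stands in one of three places under the lens's sweep (carton and bin hold the others); the level lens can come within 12 mm of centred over it.
- carton: Loose carton, white with a pale blue band, 100 x 90 mm and 85 mm high; origin at the middle of its underside. Leave it alone.
- cup_bin: Loose blue bin with clear cups, 120 x 100 mm and 60 mm high; origin at the middle of its underside. Leave it alone.
- leaflets: Loose stack of leaflets, 105 x 74 mm and 25 mm high; origin under its middle. Leave it alone.
- tape_gun: Loose tape dispenser, 130 x 50 mm and 74 mm high; origin under its middle. Leave it alone.
- sanitiser: Loose clear bottle, 60 mm thick and 150 mm high, to the right; origin under its middle. Leave it alone.
- pen_cup: Loose steel cup, 72 mm across and 90 mm high, to the left; origin under its middle. Leave it alone.
Things that resemble listed ones, but are neither listed nor needed, are in the scene too. Leave any black or turquoise look-alike of the part that bears compressor_top alone.

How it is judged (in metres and radians):
At the end, for the whole second after the job is handed in: Seen from above, the lens centre is within 25 mm of the centre of the compressor unit's top; the lens is level to within 0.14 rad (8 degrees); the magnifier is released and at rest (turning slower than 0.04 rad/s); the unit stands within 20 mm of where it was (horizontal distance between lens_centre and compressor_top below 0.025 m and angle between lens_centre's own z axis and vertical below 0.14 rad and distance of compressor_top from where it was at the start of the episode below 0.02 m and angular speed of lens_head below 0.04 rad/s); the robot touches nothing.
It fails at once if the compressor unit is moved (more than 20 mm) (distance of compressor_top from where it was at the start of the episode above 0.02 m).
It fails at once if another loose thing on the bench is moved (more than 20 mm) (distance of any of carton, cup_bin, leaflets, tape_gun, sanitiser, pen_cup from where it was at the start of the episode above 0.02 m).
It also fails if it takes over 38 s, if anything falls off the work surface, if the arm or the gripper's body presses on something with over 40 N, if the wrist force passes 120 N, or if a joint passes its speed limit or range.

## Working session

There is one attempt and no reset: what is moved stays moved. The work goes in short steps, Python scripts to look and compute and a shell command to move; the robot and the scene stay as the last step left them, time stands still between calls to the robot, and variables do not carry over. Pictures are saved under pics/ and viewed, at most 10 in all, crops included, and the job is handed in when it is done.

```bash
mkdir -p pics; cat > h.py <<'E'
import numpy as np, cv2
from scipy.spatial.transform import Rotation as R
from bench import arm
def grab(n,f=None):
    p=arm.camera_params(n); im=arm.get_image(n)
    if f: cv2.imwrite('pics/'+f,cv2.cvtColor(im,cv2.COLOR_RGB2BGR))
    return im,p
def ray(p,u,v):
    d=R.from_quat(p['orientation']).apply(np.linalg.inv(p['K'])@[u,v,1]) if np.shape(p['orientation'])==(4,) else np.array(p['orientation'])@np.linalg.inv(p['K'])@[u,v,1]
    return np.array(p['position'],float),d/np.linalg.norm(d)
def onz(p,u,v,z):
    o,d=ray(p,u,v); return o+d*(z-o[2])/d[2]
def proj(p,X):
    r=R.from_quat(p['orientation']).as_matrix() if np.shape(p['orientation'])==(4,) else np.array(p['orientation'])
    c=np.array(p['K'])@(r.T@(np.array(X,float)-p['position'])); return c[:2]/c[2]
def tri(p1,a,p2,b):
    o,d=ray(p1,*a);q,e=ray(p2,*b)
    s=np.linalg.lstsq(np.c_[d,-e],q-o,rcond=None)[0]
    A=o+d*s[0];B=q+e*s[1];return (A+B)/2,np.linalg.norm(A-B)
E
python3 - <<'E'
from h import *
for n in('top','scene'):
    im,p=grab(n,n+'0.png'); print(n,p)
print(arm.read_state())
E
```

```text
top {'K': array([[413.05929879,   0.        , 284.55887716],
       [  0.        , 413.05929879, 205.98033104],
       [  0.        ,   0.        ,   1.        ]]), 'position': array([ 389.48145594,   30.50982424, 1474.9739458 ]), 'orientation': array([ 0.71622029, -0.69520822,  0.03699505, -0.04842934])}
scene {'K': array([[475.01430012,   0.        , 277.40181646],
       [  0.        , 475.01430012, 216.03593758],
       [  0.        ,   0.        ,   1.        ]]), 'position': array([1288.39760125,  590.54181595, 1263.71554025]), 'orientation': array([ 0.43950035,  0.83593344, -0.29510955, -0.14479321])}
{'clock': 0.1, 'joints': array([-9.78415129e-01,  3.85475142e-01,  6.78182425e-03, -4.35481045e-04,
       -1.19400499e+00, -2.58592586e-01]), 'joint_vel': array([ 0.00029079, -0.00045607,  0.00351214,  0.002383  ,  0.00047677,
        0.00066291]), 'joint_efforts': array([-7.72753847e-04, -3.93320310e+01,  1.88927543e+01,  4.19788510e+00,
       -2.60494249e-03,  7.08824743e-06]), 'position': array([ 204.61043699, -590.01353164,  230.34119696]), 'ee_rot': array([-1.66041342e-01,  9.86118313e-01,  9.49736110e-04, -2.08190098e-04]), 'contact_force': array([-0.01366173,  0.37288882,  0.24300356]), 'wrist_torque': array([-0.05376231,  0.01449047,  0.02107516]), 'grasp_force': 0.0, 'gripper_width': 85.5339928344978}
```

View pics/top0.png

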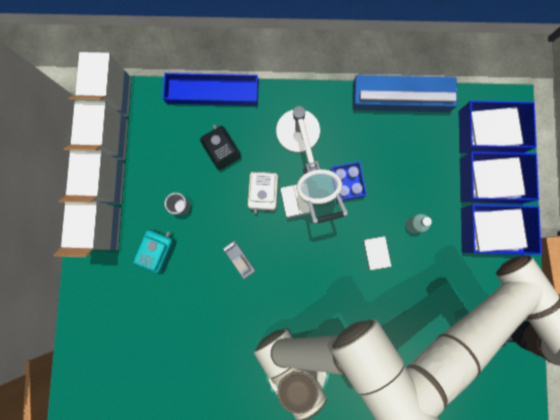

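View pics/scene0.png

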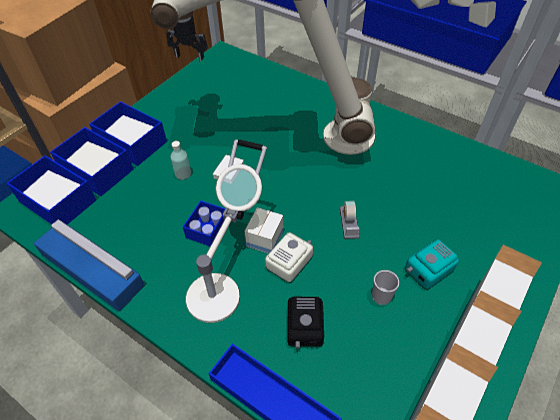

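The top view shows the white compressor, with grey disc and vents, at top (263,190) and scene (290,257). Things that could be taken for it:
- the carton, top (295,200)
- the black look-alike, top (220,147)
- the turquoise look-alike, top (153,250)

The white one fits the description. Next I'll check it in a close crop, together with the handle.

```bash
python3 - <<'E'
import cv2,numpy as np
t=cv2.imread('pics/top0.png')[95:235,230:370]; s=cv2.imread('pics/scene0.png')[130:320,180:320]
cv2.imwrite('pics/crop.png',np.hstack([cv2.resize(t,None,fx=4,fy=4,interpolation=2)[:560],cv2.resize(s,(413,560),interpolation=2)])[:, :]) 
a=cv2.imread('pics/crop.png');a=cv2.resize(a,(800,int(560*800/a.shape[1])));cv2.imwrite('pics/crop.png',a);print(a.shape)
E
python3 - <<'E'
from h import *
p=arm.camera_params('top');q=arm.camera_params('scene')
print('foot',onz(p,298,130,10),onz(q,213,297,10))
print('comp',onz(p,263,187,80), onz(q,291,250,80))
print('bottle',onz(p,418,225,75),'leaf',onz(p,377,253,25),'gun',onz(p,239,260,50),'bin',onz(p,348,182,60),'carton',onz(p,297,200,85))
print('base',onz(p,298,390,10))
for a in(( (332,212),(251,145)),):print(tri(p,a[0],q,a[1]))
print('lens',tri(p,(320,187),q,(239,188)))
E
```

```text
(460, 800, 3)
foot [847.99319773  16.45702318  10.        ] [845.75495328  21.97667383  10.        ]
comp [621.90305811 131.51826101  80.        ] [615.07852065 146.05126137  80.        ]
bottle [ 507.50439383 -397.05925795   75.        ] leaf [ 409.92559877 -269.67175161   25.        ] gun [371.34213971 206.60369817  50.        ] bin [ 651.11621644 -161.30540054   60.        ] carton [579.6513039   14.02881717  85.        ]
base [-59.3467446  -7.7852037  10.       ]
(array([512.00888474, -75.14698167, 313.77491469]), np.float64(18.27226427493364))
lens (array([601.30606768, -51.31914173, 223.51810661]), np.float64(5.699842852650817))
```

View pics/crop.png

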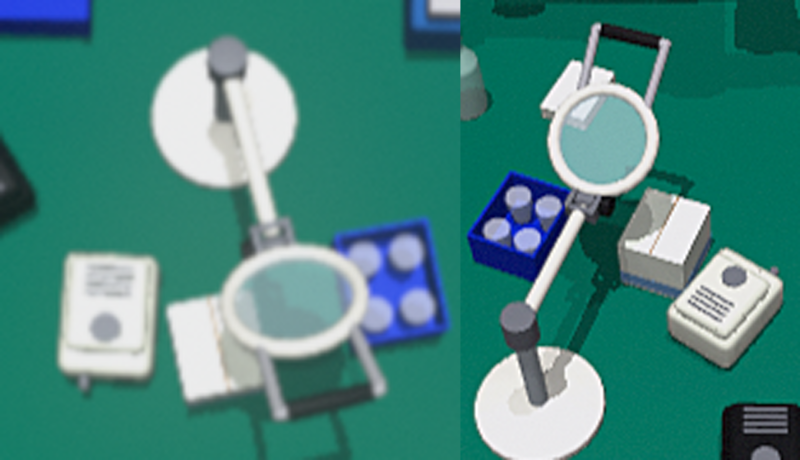

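The crop confirms the white unit, with disc, four slots, nozzle toward the robot, at top px (263.5,188). The black handle bar is at top (329.5,216.7) and scene (250,145). Next I'll measure precisely with masks.

```bash
python3 - <<'E'
from h import *
p=arm.camera_params('top');q=arm.camera_params('scene')
t=cv2.imread('pics/top0.png');s=cv2.imread('pics/scene0.png')
def dark(im,x0,y0,x1,y1):
    m=(im.max(2)<50); k=np.zeros_like(m);k[y0:y1,x0:x1]=m[y0:y1,x0:x1]
    n,l,st,c=cv2.connectedComponentsWithStats(k.astype(np.uint8)); i=1+np.argmax(st[1:,4]);return c[i],st[i]
a,sa=dark(t,305,200,355,235);b,sb=dark(s,225,133,275,158);print(a,sa,b,sb)
h,e=tri(p,a,q,b);print('handle',h,e)
foot=(onz(p,298,130,10)+onz(q,213,297,10))/2
comp,e=tri(p,(263.5,188),q,(292.2,253.8));print('comp',comp,e,onz(p,263.5,188,80),onz(q,292.2,253.8,80))
# white blobs foot
for im,pp,box in((t,p,(272,105,325,156)),(s,q,(180,270,245,325))):
    m=np.zeros(im.shape[:2],np.uint8);x0,y0,x1,y1=box;m[y0:y1,x0:x1]=((im.min(2)>150)[y0:y1,x0:x1])*255
    c=max(cv2.findContours(m,0,1)[0],key=cv2.contourArea);el=cv2.fitEllipse(cv2.convexHull(c));print('foot',el,onz(pp,*el[0],10))
lens,e=tri(p,(320,187),q,(239,188))
for f in(foot,):
    d=(h-f)[:2];print('swing now',np.arctan2(d[1],d[0]),'lens',np.arctan2(*(lens-f)[1::-1]),'r',np.linalg.norm(d))
    d=(comp-f)[:2];print('target',np.arctan2(d[1],d[0]),np.linalg.norm(d))
E
```

```text
Traceback (most recent call last):
ValueError: attempt to get argmax of an empty sequence
```

```bash
cat > m.py <<'E'
from h import *
p=arm.camera_params('top');q=arm.camera_params('scene')
t=cv2.imread('pics/top0.png');s=cv2.imread('pics/scene0.png')
def dark(im,x0,y0,x1,y1):
    i=im.astype(int);m=(i.max(2)<85)&(i.max(2)-i.min(2)<25); k=np.zeros_like(m);k[y0:y1,x0:x1]=m[y0:y1,x0:x1]
    n,l,st,c=cv2.connectedComponentsWithStats(k.astype(np.uint8))
    i=1+np.argmax(st[1:,4]);return c[i],st[i]
def foot(im,pp,box):
    m=np.zeros(im.shape[:2],np.uint8);x0,y0,x1,y1=box;m[y0:y1,x0:x1]=((im.min(2)>150)[y0:y1,x0:x1])*255
    c=max(cv2.findContours(m,0,1)[0],key=cv2.contourArea);el=cv2.fitEllipse(cv2.convexHull(c));return el,onz(pp,*el[0],10)
E
python3 - <<'E'
from m import *
print(t[212:222,329].tolist())
a,sa=dark(t,305,205,355,225);b,sb=dark(s,225,133,275,158);print(a,sa,b,sb)
h,e=tri(p,a,q,b);print('handle',h,e)
comp,e=tri(p,(263.5,188),q,(292.2,253.8));print('comp',comp,e,onz(p,263.5,188,80),onz(q,292.2,253.8,80))
f1=foot(t,p,(272,105,325,156));f2=foot(s,q,(180,270,245,325));print(f1,f2)
f=(f1[1]+f2[1])/2
lens,e=tri(p,(320,187),q,(239,188))
d=(h-f)[:2];print('swing now',np.arctan2(d[1],d[0]),'lens',np.arctan2(*(lens-f)[1::-1]),'r',np.linalg.norm(d))
d=(comp-f)[:2];print('target',np.arctan2(d[1],d[0]),np.linalg.norm(d))
E
```

```text
[[78, 90, 37], [73, 83, 39], [64, 69, 43], [62, 63, 49], [67, 68, 57], [67, 68, 57], [62, 62, 52], [60, 64, 43], [74, 84, 39], [92, 109, 37]]
[329.40495868 216.65289256] [317 212  26  10 121] [249.55384615 144.53846154] [237 140  26  11 130]
handle [504.00226527 -76.04857919 307.48732596] 0.8227643570530665
comp [616.94668797 139.81251018  57.65239723] 20.009732692558597 [618.48587937 129.67778864  80.        ] [624.44749849 156.65490782  80.        ]
(((298.94476318359375, 132.0713348388672), (42.830467224121094, 48.88016128540039), 142.46484375), array([840.2938108 ,  12.80215462,  10.        ])) (((212.13462829589844, 296.9047546386719), (47.04693603515625, 54.17426681518555), 68.74798583984375), array([846.96506916,  19.64046465,  10.        ]))
swing now -2.87631569290737 lens -2.8697709778663447 r 351.93799196015215
target 2.642429330831634 258.1856985027413
```

```bash
python3 - <<'E'
from m import *
disc=tri(p,(262.5,194.1),q,(293.4,243.5));vent=tri(p,(263.5,179.2),q,(284.3,256.7));print(disc,vent)
# grey disc by mask near both
for im,pp,box in((t,p,(250,170,277,202)),(s,q,(268,230,312,272))):
    x0,y0,x1,y1=box;g=im[y0:y1,x0:x1].max(2);m=((g<165)&(im[y0:y1,x0:x1].astype(int).ptp(2) <25 if hasattr(np.ndarray,'ptp') else (g<165)&(np.ptp(im[y0:y1,x0:x1].astype(int),axis=2)<25))).astype(np.uint8)
    n,l,st,c=cv2.connectedComponentsWithStats(m)
    for i in range(1,n):
        if st[i,4]>12: print(pp is p,c[i]+[x0,y0],st[i,2:],onz(pp,*(c[i]+[x0,y0]),80))
f=np.array([846.5,18,0]);
st=arm.read_state();Rt=R.from_quat(st['ee_rot']).as_matrix();ya=np.arctan2(Rt[1,1],Rt[0,1]);print('tool y angle',ya)
want=-2.874
for k in(0,np.pi,-np.pi,2*np.pi):print('az',want+k-ya)
print(onz(q,289,250,80),onz(p,263.5,188,80))
E
```

```text
(array([594.68189272, 135.87011826,  82.11660997]), np.float64(8.71639065310895)) (array([646.76585462, 136.13865527,  75.41050223]), np.float64(11.810688854655526))Traceback (most recent call last):
  File "<stdin>", line 5, in <module>
AttributeError: `ptp` was removed from the ndarray class in NumPy 2.0. Use np.ptp(arr, ...) instead.
```

```bash
python3 - <<'E'
from m import *
for im,pp,box in((t,p,(250,170,277,202)),(s,q,(268,230,312,272))):
    x0,y0,x1,y1=box;c0=im[y0:y1,x0:x1].astype(int);m=((c0.max(2)<165)&(np.ptp(c0,axis=2)<30)).astype(np.uint8)
    n,l,st,c=cv2.connectedComponentsWithStats(m)
    for i in range(1,n):
        if st[i,4]>12: print(pp is p,c[i]+[x0,y0],st[i,2:],onz(pp,*(c[i]+[x0,y0]),80))
st=arm.read_state();Rt=R.from_quat(st['ee_rot']).as_matrix();ya=np.arctan2(Rt[1,1],Rt[0,1]);print('tool y angle',ya)
for k in(0,np.pi,2*np.pi):print('az',-2.874+k-ya)
E
```

```text
False [273.25581395 239.50387597] [ 14  21 129] [613.39364411  79.56264358  80.        ]
False [292.38888889 243.70833333] [10  9 72] [593.55700758 136.68812822  80.        ]
False [288.30357143 261.08928571] [38 21 56] [652.40857642 161.50542107  80.        ]
False [303.64754098 261.8852459 ] [ 18  22 122] [629.25824171 200.47698366  80.        ]
False [279.57142857 257.71428571] [12  8 14] [657.14733883 133.38893158  80.        ]
False [273.06410256 267.94871795] [15 10 78] [697.21867599 137.98345559  80.        ]
tool y angle 1.9044242308006925
az -4.778424230800693
az -1.6368315772108994
az 1.5047610763788937
```

```bash
python3 -m handwheel '[{"z":0.25},{"z":0.25},{"z":0.25},{"z":0.25,"y":0.1},{"y":0.24},{"y":0.24},{"y":0.24},{"y":0.24}]' 0.2
```

```text
invalid input at $[0]: expected keys x, y, z, ax, ay, az
```

```bash
python3 -m handwheel '[{"x":0,"y":0,"z":0.24,"ax":0,"ay":0,"az":0},{"x":0,"y":0,"z":0.24,"ax":0,"ay":0,"az":0.09},{"x":0,"y":0,"z":0.24,"ax":0,"ay":0,"az":0.09},{"x":0,"y":0,"z":0.24,"ax":0,"ay":0,"az":0.09},{"x":0.12,"y":0.2,"z":0,"ax":0,"ay":0,"az":0.09},{"x":0.12,"y":0.2,"z":0,"ax":0,"ay":0,"az":0.09},{"x":0.12,"y":0.2,"z":0,"ax":0,"ay":0,"az":0.09},{"x":0.12,"y":0.2,"z":0,"ax":0,"ay":0,"az":0.09}]' 0.2
python3 -m handwheel '[{"x":0.12,"y":0.2,"z":0,"ax":0,"ay":0,"az":0.09},{"x":0.12,"y":0.2,"z":0,"ax":0,"ay":0,"az":0.09},{"x":0.12,"y":0.2,"z":0,"ax":0,"ay":0,"az":0.09},{"x":0.12,"y":0.2,"z":0,"ax":0,"ay":0,"az":0.05},{"x":0.12,"y":0.2,"z":0,"ax":0,"ay":0,"az":0},{"x":0.12,"y":0.2,"z":0,"ax":0,"ay":0,"az":0},{"x":0.12,"y":0.2,"z":0,"ax":0,"ay":0,"az":0},{"x":0.06,"y":0.17,"z":0,"ax":0,"ay":0,"az":0}]'
python3 - <<'E'
from h import *
im,p=grab('wrist','w1.png');s=arm.read_state();print(s['position'],s['joints'],s['gripper_width']);Rt=R.from_quat(s['ee_rot']).as_matrix();print(Rt,p,proj(p,[504,-76,307.5]))
E
```

```text
clock: 0.9
position: [301.2, -428.8, 422.8]
ee_rot: [-0.617, 0.787, 0.0, 0.0]
contact_force: [0.9, 0.0, 0.2]
gripper_width: 51.3
grasp_force: 0.0
clock: 1.7
position: [481.8, -114.1, 422.3]
ee_rot: [0.792, -0.611, -0.001, 0.0]
contact_force: [0.3, -0.8, 0.0]
gripper_width: 51.1
grasp_force: 0.0
[ 482.91547933 -111.07146467  421.90068599] [ 0.1009425   0.08464232  0.07625012 -0.002115   -1.56332865  0.1588926 ] 51.415228363168545
[[ 2.56903718e-01 -9.66436338e-01 -1.13292146e-03]
 [-9.66434419e-01 -2.56905565e-01  2.01100873e-03]
 [-2.23456574e-03  5.78258672e-04 -9.99997336e-01]] {'K': array([[308.91600156,   0.        , 277.54573562],
       [  0.        , 308.91600156, 213.07528317],
       [  0.        ,   0.        ,   1.        ]]), 'position': array([ 502.49937078, -188.96724198,  565.38182434]), 'orientation': array([-0.12643508,  0.98008032,  0.15178281, -0.02046243])} [243.63170922 241.5944311 ]
```

View pics/w1.png

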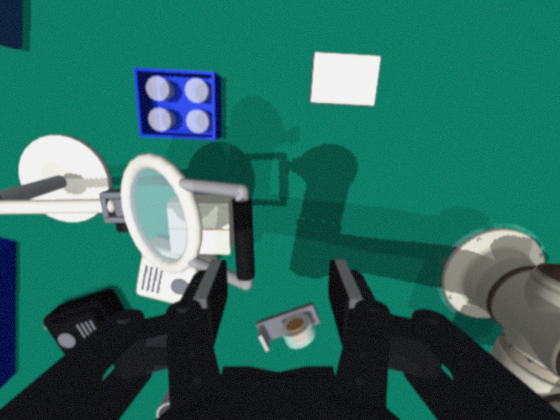

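Wrist view: the bar is at (243,240), matching the projected estimate (243.6,241.6). The alignment is right, so I'll descend.

```bash
python3 -m handwheel '[{"x":0.105,"y":0.175,"z":0,"ax":0,"ay":0,"az":0},{"x":0,"y":0,"z":-0.12,"ax":0,"ay":0,"az":0},{"x":0,"y":0,"z":-0.12,"ax":0,"ay":0,"az":0},{"x":0,"y":0,"z":-0.12,"ax":0,"ay":0,"az":0},{"x":0,"y":0,"z":-0.1,"ax":0,"ay":0,"az":0},{"x":0,"y":0,"z":-0.1,"ax":0,"ay":0,"az":0},{"x":0,"y":0,"z":-0.1,"ax":0,"ay":0,"az":0},{"x":0,"y":0,"z":0,"ax":0,"ay":0,"az":0}]'
python3 -m handwheel '[{"x":0,"y":0,"z":0,"ax":0,"ay":0,"az":0},{"x":0,"y":0,"z":0,"ax":0,"ay":0,"az":0},{"x":0,"y":0,"z":0,"ax":0,"ay":0,"az":0},{"x":0,"y":0,"z":0,"ax":0,"ay":0,"az":0},{"x":0,"y":0,"z":0,"ax":0,"ay":0,"az":0},{"x":0,"y":0,"z":0,"ax":0,"ay":0,"az":0},{"x":0,"y":0,"z":0,"ax":0,"ay":0,"az":0},{"x":0,"y":0,"z":0,"ax":0,"ay":0,"az":0}]' -1
python3 - <<'E'
from math import *
# arc of lowering then swing, TCP increments in share of 200mm
def P(a,th): r=190+205*cos(a); return (846.5+r*cos(th),17+r*sin(th),185+205*sin(a))
L=[P(.638*(1-i/8),-2.877) for i in range(9)]
for a,b in zip(L,L[1:]):print('tilt',[round((j-i)/200,3) for i,j in zip(a,b)])
L=[P(0,-2.877-.745*i/16) for i in range(17)]
for a,b in zip(L,L[1:]):print('sw',[round((j-i)/200,3) for i,j in zip(a,b)])
print(L[0],L[-1],'az/row',-.745/16/(pi/2))
E
```

```text
clock: 2.55
position: [499.8, -81.5, 288.1]
ee_rot: [0.791, -0.612, -0.003, 0.002]
contact_force: [0.4, -1.0, 0.0]
gripper_width: 51.4
grasp_force: 0.0
clock: 3.35
position: [504.6, -80.9, 292.7]
ee_rot: [0.792, -0.611, 0.003, -0.003]
contact_force: [6.4, 0.7, -2.8]
gripper_width: 15.9
grasp_force: 58.5
tilt [-0.044, -0.012, -0.068]
tilt [-0.039, -0.011, -0.071]
tilt [-0.033, -0.009, -0.074]
tilt [-0.028, -0.008, -0.077]
tilt [-0.022, -0.006, -0.079]
tilt [-0.016, -0.004, -0.08]
tilt [-0.009, -0.003, -0.081]
tilt [-0.003, -0.001, -0.082]
sw [-0.022, 0.089, 0.0]
sw [-0.018, 0.09, 0.0]
sw [-0.014, 0.091, 0.0]
sw [-0.009, 0.091, 0.0]
sw [-0.005, 0.092, 0.0]
sw [-0.001, 0.092, 0.0]
sw [0.003, 0.092, 0.0]
sw [0.008, 0.092, 0.0]
sw [0.012, 0.091, 0.0]
sw [0.016, 0.091, 0.0]
sw [0.02, 0.09, 0.0]
sw [0.025, 0.089, 0.0]
sw [0.029, 0.087, 0.0]
sw [0.033, 0.086, 0.0]
sw [0.037, 0.084, 0.0]
sw [0.041, 0.083, 0.0]
(465.2463520993927, -86.2988671887537, 185.0) (496.2113356835244, 199.54547830987065, 185.0) az/row -0.02964260815086551
```

```bash
python3 -m handwheel '[{"x":-0.044,"y":-0.012,"z":-0.068,"ax":0,"ay":0,"az":0},{"x":-0.039,"y":-0.011,"z":-0.071,"ax":0,"ay":0,"az":0},{"x":-0.033,"y":-0.009,"z":-0.074,"ax":0,"ay":0,"az":0},{"x":-0.028,"y":-0.008,"z":-0.077,"ax":0,"ay":0,"az":0},{"x":0,"y":0,"z":0,"ax":0,"ay":0,"az":0},{"x":0,"y":0,"z":0,"ax":0,"ay":0,"az":0},{"x":0,"y":0,"z":0,"ax":0,"ay":0,"az":0},{"x":0,"y":0,"z":0,"ax":0,"ay":0,"az":0}]'
python3 -c "
from h import *
im,p=grab('scene','s2.png')"
```

```text
clock: 4.15
position: [476.8, -88.5, 234.5]
ee_rot: [0.792, -0.611, 0.003, -0.004]
contact_force: [7.2, 1.8, -5.3]
gripper_width: 16.0
grasp_force: 59.3
```

View pics/s2.png

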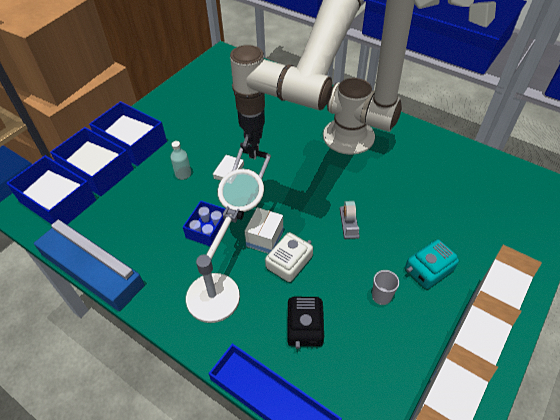

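The bar is held at about scene (255,152) and the head is tilting down as planned. I'll lower it the rest of the way, then swing.

```bash
python3 -m handwheel '[{"x":-0.022,"y":-0.006,"z":-0.079,"ax":0,"ay":0,"az":0},{"x":-0.016,"y":-0.004,"z":-0.08,"ax":0,"ay":0,"az":0},{"x":-0.009,"y":-0.003,"z":-0.081,"ax":0,"ay":0,"az":0},{"x":-0.003,"y":-0.001,"z":-0.082,"ax":0,"ay":0,"az":0},{"x":0,"y":0,"z":0,"ax":0,"ay":0,"az":0},{"x":0,"y":0,"z":0,"ax":0,"ay":0,"az":0},{"x":0,"y":0,"z":0,"ax":0,"ay":0,"az":0},{"x":0,"y":0,"z":0,"ax":0,"ay":0,"az":0}]'
python3 -m handwheel '[{"x":-0.022,"y":0.089,"z":0,"ax":0,"ay":0,"az":-0.03},{"x":-0.018,"y":0.09,"z":0,"ax":0,"ay":0,"az":-0.03},{"x":-0.014,"y":0.091,"z":0,"ax":0,"ay":0,"az":-0.03},{"x":-0.009,"y":0.091,"z":0,"ax":0,"ay":0,"az":-0.03},{"x":-0.005,"y":0.092,"z":0,"ax":0,"ay":0,"az":-0.03},{"x":-0.001,"y":0.092,"z":0,"ax":0,"ay":0,"az":-0.03},{"x":0.003,"y":0.092,"z":0,"ax":0,"ay":0,"az":-0.03},{"x":0.008,"y":0.092,"z":0,"ax":0,"ay":0,"az":-0.03}]'
```

```text
clock: 5.0
position: [467.8, -91.4, 171.2]
ee_rot: [0.792, -0.611, 0.004, -0.004]
contact_force: [5.6, 1.1, -1.1]
gripper_width: 15.8
grasp_force: 63.5
clock: 5.8
position: [454.1, 55.0, 171.2]
ee_rot: [-0.663, 0.749, -0.002, 0.003]
contact_force: [2.0, -1.2, 1.1]
gripper_width: 15.6
grasp_force: 63.9
```

```bash
python3 -m handwheel '[{"x":0.012,"y":0.091,"z":0,"ax":0,"ay":0,"az":-0.03},{"x":0.016,"y":0.091,"z":0,"ax":0,"ay":0,"az":-0.03},{"x":0.02,"y":0.09,"z":0,"ax":0,"ay":0,"az":-0.03},{"x":0.025,"y":0.089,"z":0,"ax":0,"ay":0,"az":-0.03},{"x":0.029,"y":0.087,"z":0,"ax":0,"ay":0,"az":-0.03},{"x":0.033,"y":0.086,"z":0,"ax":0,"ay":0,"az":-0.03},{"x":0.037,"y":0.084,"z":0,"ax":0,"ay":0,"az":-0.03},{"x":0.041,"y":0.083,"z":0,"ax":0,"ay":0,"az":-0.03}]'
python3 -m handwheel '[{"x":0,"y":0,"z":0,"ax":0,"ay":0,"az":0},{"x":0,"y":0,"z":0,"ax":0,"ay":0,"az":0},{"x":0,"y":0,"z":0,"ax":0,"ay":0,"az":0},{"x":0,"y":0,"z":0,"ax":0,"ay":0,"az":0},{"x":0,"y":0,"z":0,"ax":0,"ay":0,"az":0},{"x":0,"y":0,"z":0,"ax":0,"ay":0,"az":0},{"x":0,"y":0,"z":0,"ax":0,"ay":0,"az":0},{"x":0,"y":0,"z":0,"ax":0,"ay":0,"az":0}]'
python3 - <<'E'
from h import *
t,_=grab('top','t3.png');s,_=grab('scene','s3.png')
a=cv2.resize(cv2.imread('pics/t3.png')[100:260,210:350],None,fx=2.85,fy=2.85,interpolation=2);b=cv2.resize(cv2.imread('pics/s3.png')[140:300,190:330],None,fx=2.85,fy=2.85,interpolation=2)
cv2.imwrite('pics/c3.png',np.hstack([a,b]))
E
```

```text
clock: 6.6
position: [494.4, 195.2, 171.1]
ee_rot: [-0.511, 0.86, -0.0, 0.001]
contact_force: [-4.4, 1.2, 5.9]
gripper_width: 15.7
grasp_force: 64.7
clock: 7.4
position: [494.6, 195.6, 170.9]
ee_rot: [-0.512, 0.859, 0.0, 0.002]
contact_force: [-4.3, 4.5, 3.2]
gripper_width: 15.9
grasp_force: 64.3
```

View pics/c3.png

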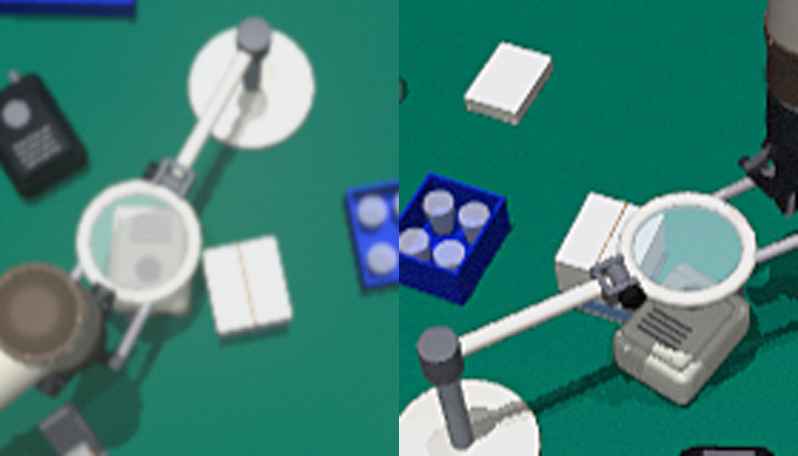

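The lens is over the unit: ring centre at top (258.8,184.9), scene (292.1,227.4). I'll open the gripper, back straight up, and measure.

```bash
python3 -m handwheel '[{"x":0,"y":0,"z":0,"ax":0,"ay":0,"az":0},{"x":0,"y":0,"z":0,"ax":0,"ay":0,"az":0},{"x":0,"y":0,"z":0,"ax":0,"ay":0,"az":0},{"x":0,"y":0,"z":0,"ax":0,"ay":0,"az":0},{"x":0,"y":0,"z":0,"ax":0,"ay":0,"az":0},{"x":0,"y":0,"z":0,"ax":0,"ay":0,"az":0},{"x":0,"y":0,"z":0,"ax":0,"ay":0,"az":0},{"x":0,"y":0,"z":0,"ax":0,"ay":0,"az":0}]' 0.2
python3 -m handwheel '[{"x":0,"y":0,"z":0.1,"ax":0,"ay":0,"az":0},{"x":0,"y":0,"z":0.1,"ax":0,"ay":0,"az":0},{"x":0,"y":0,"z":0.1,"ax":0,"ay":0,"az":0},{"x":0,"y":0,"z":0.15,"ax":0,"ay":0,"az":0},{"x":-0.1,"y":0.1,"z":0.1,"ax":0,"ay":0,"az":0},{"x":-0.1,"y":0.1,"z":0.1,"ax":0,"ay":0,"az":0},{"x":-0.1,"y":0.1,"z":0.1,"ax":0,"ay":0,"az":0},{"x":-0.1,"y":0.1,"z":0,"ax":0,"ay":0,"az":0}]'
python3 - <<'E'
from h import *
t,_=grab('top','t4.png');s,_=grab('scene','s4.png')
a=cv2.resize(cv2.imread('pics/t4.png')[100:260,210:350],None,fx=2.85,fy=2.85,interpolation=2);b=cv2.resize(cv2.imread('pics/s4.png')[140:300,190:330],None,fx=2.85,fy=2.85,interpolation=2)
cv2.imwrite('pics/c4.png',np.hstack([a,b]))
E
```

```text
clock: 8.3
position: [494.0, 193.7, 168.8]
ee_rot: [-0.511, 0.86, -0.0, -0.0]
contact_force: [0.3, 0.3, -0.1]
gripper_width: 51.0
grasp_force: 0.0
clock: 9.1
position: [414.3, 275.1, 322.2]
ee_rot: [-0.511, 0.86, 0.001, 0.003]
contact_force: [-0.3, 0.6, 0.1]
gripper_width: 51.1
grasp_force: 0.0
```

View pics/c4.png

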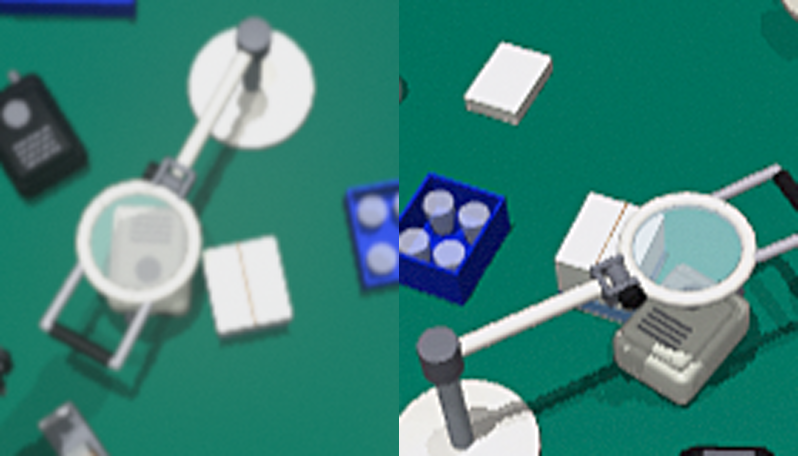

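The magnifier is free and stays put, with its bar at top (238.8,221). Now I'll check level and centring.

```bash
python3 - <<'E'
from m import *
t=cv2.imread('pics/t4.png');s=cv2.imread('pics/s4.png')
a,sa=dark(t,222,205,254,232);b,sb=dark(s,315,190,355,225);print(a,sa,b,sb)
h,e=tri(p,a,q,b);print('handle',h,e)
lens=tri(p,(258.8,184.9),q,(292.1,227.4));print('lens',lens)
print('top lens@185',onz(p,258.8,184.9,185),'scene',onz(q,292.1,227.4,185))
f=np.array([846.5,17]);u=h[:2]-f;u/=np.linalg.norm(u)
print('lens from boom',f+265*u,'tilt',np.arcsin((h[2]-185)/205),'comp ~ 620,135')
print('comp top',onz(p,263.5,188,80))
E
```

```text
[237.97894737 220.27368421] [228 213  21  15  95] [329.39166667 209.275     ] [322 200  17  20 120]
handle [495.71593912 198.83505646 188.76805709] 1.760108851697744
lens (array([609.19263957, 140.79643435, 182.79539025]), np.float64(7.385933601690538))
top lens@185 [610.7698361  137.47993381 185.        ] scene [608.68487208 144.87711866 185.        ]
lens from boom [611.23053147 138.95604609] tilt 0.01838180145351516 comp ~ 620,135
comp top [618.48587937 129.67778864  80.        ]
```

```bash
python3 -c "
from bench import arm
print(arm.job_done())"
```

```text
the job is handed in; nothing more can be done
None
```

I handed the job in at about 9 s of the 38 s: the lens is about 10 mm off centre over the white compressor unit (limit 25 mm), about 0.02 rad from level, and released with the gripper clear; no verdict came back.

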